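# Put the block plane away in the roll-top store

### The arm

A 6-joint arm with a two-finger parallel gripper is mounted at the origin on a cart in front of the work surface, level with it; the furniture and walls round the work are solid. World frame = base frame: x ahead of the robot, y to its left, z up, the work surface at z = 0. Lengths are in mm, angles in rad, forces in N, time in s.
With the tool pointing down it reaches from about 300 to 775 mm from the base axis. Payload 14.6 kg.
Tool frame: the origin (TCP) lies on the centre line of the jaws, within the pads' length; the fingertips stand manip.finger_overhang ahead of it and the grasp point (between the pads) lies 11 mm behind it (manip.finger_overhang is the distance from the TCP to the fingertips, in mm); y points along the fingers, x is the direction in which the jaws open and shut, and the axes are right-handed (so a half turn about y gives the same grasp; the last joint's range is limited). The gripper opens to 94 mm and grips with 3 to 60 N. Pads are 16 mm wide; open, the fingers measure 119 mm over their backs; the gripper's body (75 mm by 177 mm) begins 78 mm behind the grasp point.
Start: joints at [1.194, 0.3, 1.521, -0, 1.321, -0.067], TCP at [167.675, 523.808, 213.446] pointing down, gripper open.
Joint ranges: [-3.03, 3.03], [-0.79, 2.21], [0.23, 2.52], [-1.04, 4.18], [0, 3.07], [-2.55, 2.55]. Speed limits (rad/s): [2.22, 2.22, 2.57, 3.14, 3.14, 3.14].

### API

Orientations are given as [roll, pitch, yaw] about the fixed x, y, z axes, in that order (R = Rz(yaw) Ry(pitch) Rx(roll)).
In Python, from cell import monitor, viewer, ticket, manip gives the robot as it stands.
- The arm moves only by the shell command python3 -m jog 'ROWS' [FORCE]. ROWS is JSON, a list of rows, each an object of numbers: "grip": the finger opening in cm, from 0 to 9.4; "dx", "dy", "dz": the shift along the tool's x, y, z in cm; "spin": the turn about the tool's y in degrees. In form: [{"grip": .., "dx": .., "dy": .., "dz": .., "spin": ..}, ...]. A call has 1 to 20 rows; each row is the pose to reach, as a shift and turn from the pose commanded when the call began, along the tool's axes at that moment; what a row does not reach only later rows make up. A row lasts 1/8 s, in which the tool goes at most 62.5 mm and 10.7 degrees, less where a joint would pass 70% of its speed; a pose out of reach is approached as far as the arm can. A call with a gripper value outside its range is refused whole. The fingers move at their own pace and stop on an object; FORCE is the grip in N (left out, the last holds). Time passes only in rows, so rows that repeat a pose let the fingers close. It gives the time, the measured TCP pose, the force and the opening at its end, in the units of the state.
- monitor.read_state(): the state, without advancing time (a new reading comes with each control period).
- viewer.camera(name): name is "scene" or "top" or "wrist"; returns a dict with "color" (480x640x3 uint8, red, green, blue), "vertical_fov" (degrees; the focal length in pixels is half the picture's height over the tangent of half this angle, whatever the lens; pixels are square), "cx", "cy" (the principal point, pixels), "rvec" (rotation vector, rad) and "tvec" (3), from world to camera coordinates, as OpenCV has them. Camera axes: x right, y down, z forward; pixel columns grow to the right and rows downward; lengths in mm; the calibration is good to about 2 mm. A picture is of the moment at which its call begins. There is no depth.
- ticket.sign_off(): hands the job in, once; it reports no verdict.
The state is a dict: "clock": time; "joints": joint angles; "qd": joint speeds; "effort": joint torques, N m; "eef_pos": TCP position; "eef_rot": TCP orientation; "wrist_force": force on the tool from outside, world axes, zero at the start; "moment": the same for the moment, N m; "finger_gap": finger opening in mm.
Only numpy, scipy, OpenCV 4.12 (cv2) and the standard library are available. Lean on these libraries where they do the work, as an engineer would, in place of code of your own. Each camera call takes 0.05 s, during which the arm holds its last target. There are 200 camera calls.

### The job

Put the block plane away where the workshop's dust cannot get at it: roll the slatted shutter of the wooden roll-top store right back, set the plane down flat (not dropped) in its own long empty bay inside the store, either way round, and then roll the shutter fully shut again. Leave the oil-stone box in its bay and everything else on the bench where they are.

Things in the scene. Friction and masses are not known exactly. Their poses are not given: they have to be found in the camera images.
- store: Pale wooden roll-top (tambour) store, fixed, 320 mm deep (x, front at -160, towards the robot), 390 wide (y), 133 high at the back, curving down to a 36 mm sill in front. Origin: centre of its underside. Side cheeks 16 mm thick stand 13 mm proud of the shutter between them. Inner floor at z = 26 mm. Shutter right back: open from above from x = -140 to +55 mm, 358 mm wide.
- casing_edge (a point): Middle of the front upper edge of the fixed top board (8 mm thick, top at z = 132 mm in the store's frame) over the casing at the store's rear, into which the shutter runs; 94 mm behind the store's origin.
- lead_rail: Front rail (30 x 355 x 12 mm) of the slatted shutter; carries the knob. Origin: its middle; axes as the store's when shut. It starts shut, rail on the sill. The slats run easily (3 to 8 N) in grooves in the cheeks, no latch or spring: up over the front, back along the top, into the casing; 235 mm along the track from shut to the stop. Let go low on the front it slides shut; right back it stays, to about 5 mm.
- knob (a point): Centre of the head of the shutter's one steel knob, 24 mm across, 18 deep, at mid-width of the rail, whose face is 22 mm behind it. Its axis leans 65 deg forward when shut. Pinch it firmly from above, fingers closing along the store's y: it turns between the pads. Its path in the store's frame, travel: (x, z) mm: 0: (-163, 65); 25: (-148, 91); 50: (-126, 115); 75: (-98, 132); 100: (-67, 140.5); 125 to 235: (-39 to 71, 142.5).
- plane_bay: The plane's bay in the store, fixed, 72 mm left or right of the middle (varies; the oil-stone box's bay is opposite). Origin: centre of its underside; x = long axis, along the store's x. Cork base top at z = 4 mm; inside 170 (x) by 58 mm (y); dark wooden fences 6 mm thick, tops at z = 13, with 84 mm gaps at mid-length for fingers. Plane's origin goes over this one, its y along this x, either way.
- block_plane: Metal block plane, loose on the bench to the robot's right, sole down; 161 mm long (its y), 49 wide (x), 48 high, about 0.6 kg. Origin: centre of the sole, underside; z up. Upright sides 48 mm apart up to z = 20 mm over the whole length, 44 mm apart from z = 20 to 40 between y = -34 and +66. Grip it across its x at the middle, low down.
- stone_bay: The oil-stone box's bay in the store, beside the plane's bay: fixed, inside 132 by 65 mm, otherwise made like it. Origin: centre of its underside, on the store's floor; long axis x.
- stone_box: Closed dark wooden box with the oil-stone, 122 mm long (its y), 56 mm wide, 37 mm high, lying loose in its own bay. To be left there. Origin: centre of its underside.
- rosewood_offcut: Dark rosewood blank, 152 x 34 x 12 mm, loose on the bench near its front edge. To be left alone. Origin: centre of its underside.

How it is judged:
By the outcome, as a careful person would: the job done as asked, in the order asked, and still so for the second after the job is handed in, with the robot touching nothing.
It also fails if it takes over 72 s, if anything falls off the work surface, if the arm or the gripper's body presses on something with over 40 N, if the wrist force passes 120 N, or if a joint passes its speed limit or range.

## Working session

There is one attempt and no reset: what is moved stays moved. The work goes in short steps, Python scripts to look and compute and a shell command to move; the robot and the scene stay as the last step left them, time stands still between calls to the robot, and variables do not carry over. Pictures are saved under pics/ and viewed, about 8 in all and at most 12, crops included, and the job is handed in when it is done.

```bash
mkdir -p pics; ls
cat > h.py <<'E'
import numpy as np, cv2
from cell import monitor, viewer, ticket, manip
from scipy.spatial.transform import Rotation as Ro
def cam(n,save=None):
    c=viewer.camera(n)
    if save: cv2.imwrite('pics/'+save,c['color'][:,:,::-1])
    return c
def K(c):
    f=240/np.tan(np.radians(c['vertical_fov'])/2)
    return np.array([[f,0,c['cx']],[0,f,c['cy']],[0,0,1.]])
def ray(c,uv):
    R=cv2.Rodrigues(np.array(c['rvec'],float))[0]; t=np.array(c['tvec'],float).ravel()
    d=R.T@np.linalg.inv(K(c))@np.array([uv[0],uv[1],1.]); return -R.T@t,d/np.linalg.norm(d)
def onz(c,uv,z):
    o,d=ray(c,uv); return o+d*(z-o[2])/d[2]
def proj(c,P):
    return cv2.projectPoints(np.atleast_2d(np.array(P,float)),np.array(c['rvec'],float),np.array(c['tvec'],float),K(c),None)[0][:,0]
def tri(a,ua,b,ub):
    o1,d1=ray(a,ua);o2,d2=ray(b,ub)
    s=np.linalg.lstsq(np.c_[d1,-d2],o2-o1,rcond=None)[0]
    p,q=o1+s[0]*d1,o2+s[1]*d2; return (p+q)/2,np.linalg.norm(p-q)
def totool(dw):  # world shift mm -> tool cm
    s=monitor.read_state(); return Ro.from_euler('xyz',s['eef_rot']).as_matrix().T@np.array(dw)/10
E
python3 - <<'E'
from h import *
s=monitor.read_state(); print(s); print(manip.finger_overhang)
print(Ro.from_euler('xyz',s['eef_rot']).as_matrix().round(3))
a=cam('top','top0.png'); b=cam('scene','scene0.png')
im=np.vstack([a['color'],b['color']])
for c in (a,b): print({k:v for k,v in c.items() if k!='color'}, ray(c,(320,240)))
E
```

```text
pics
{'clock': 0.0, 'joints': array([ 1.19438345e+00,  3.00453311e-01,  1.52160316e+00,  6.28246843e-06,
        1.32074536e+00, -6.65950253e-02]), 'qd': array([ 0.00017892,  0.00057745,  0.00110586,  0.00081727,  0.00067679,
       -0.00113915]), 'effort': array([ 4.70326063e-05, -5.31814206e+01, -3.52729189e+01,  7.07810232e-02,
        2.44234741e-02, -1.11682455e-04]), 'eef_pos': array([167.58431484, 523.55844517, 212.88675753]), 'eef_rot': array([-1.57070979e+00,  1.20609814e-03,  1.26097697e+00]), 'wrist_force': array([0.53404229, 0.19312417, 0.49887063]), 'moment': array([ 0.00139377,  0.03429977, -0.00337216]), 'finger_gap': 93.86000618022196}
8.0
[[ 0.305 -0.    -0.952]
 [ 0.952 -0.001  0.305]
 [-0.001 -1.     0.   ]]
{'vertical_fov': 44.26439796418089, 'cx': 321.7172568474341, 'cy': 239.79339889002955, 'rvec': array([ 2.17369317, -2.20865875,  0.10921196]), 'tvec': array([  -6.34694344,  529.99552371, 1136.95915456])} (array([ 439.04857391,   10.17833728, 1175.05081132]), array([ 0.07809694, -0.01865977, -0.99677113]))
{'vertical_fov': 57.02096633201639, 'cx': 326.59199319286694, 'cy': 248.95657588016655, 'rvec': array([ 2.10851301, -1.29946846,  0.50352641]), 'tvec': array([-237.86228449,  404.01718207,  672.08924437])} (array([ -27.14399413, -274.60520306,  771.60060149]), array([ 0.60491829,  0.31467429, -0.73147383]))
```

View pics/top0.png

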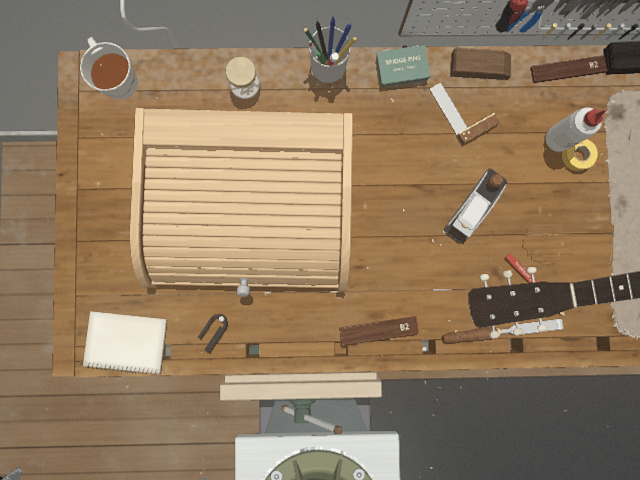

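View pics/scene0.png

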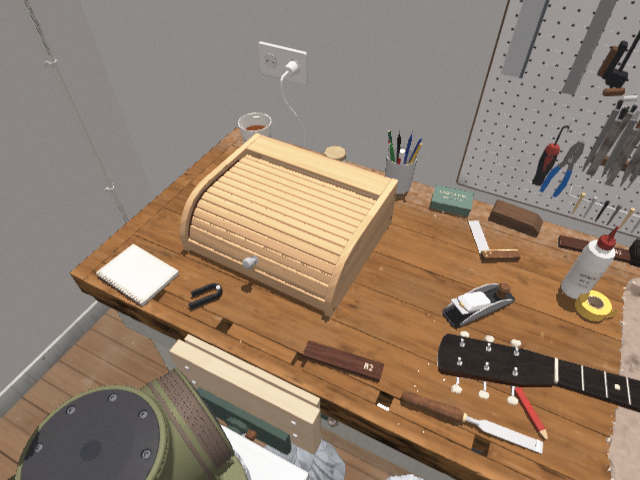

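The top view shows the store at about (137..352, 110..290) with the knob at (244,288), and the plane at (476,205). The scene view shows the knob at (250,263) and the plane at (480,303). Next I'll take zoomed crops with a first estimate.

Run:
```python
from h import *
a=cam('top');b=cam('scene')
print('knob',tri(a,(244,287),b,(250,262.5)))
rl,rr=onz(a,(137,110),133),onz(a,(352,114),133); print('rear',rl,rr,np.linalg.norm(rl-rr),np.degrees(np.arctan2(*(rl-rr)[:2])))
def crop(c,x,y,w,h,s):
    return cv2.resize(c['color'][y:y+h,x:x+w],None,fx=s,fy=s,interpolation=cv2.INTER_CUBIC)
A=crop(a,436,160,80,90,5)   #400x450
B=crop(b,436,265,80,90,5)
cv2.imwrite('pics/plane.png',np.hstack([A,B])[:,:,::-1])
A=crop(a,120,100,240,200,2.5)   # 600x500
cv2.imwrite('pics/store.png',A[:,:,::-1])
```

```text
knob (array([439.65606266, 134.41724218,  56.93281433]), np.float64(1.2240388880971815))
rear [759.24030454 314.65729466 133.        ] [747.79621422 -70.82865361 133.        ] 385.65578371377563 1.7004654749290042
```

View pics/plane.png

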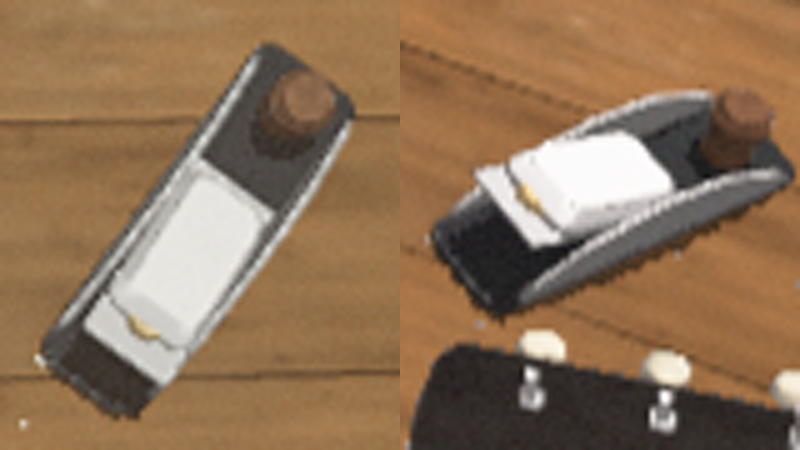

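View pics/store.png

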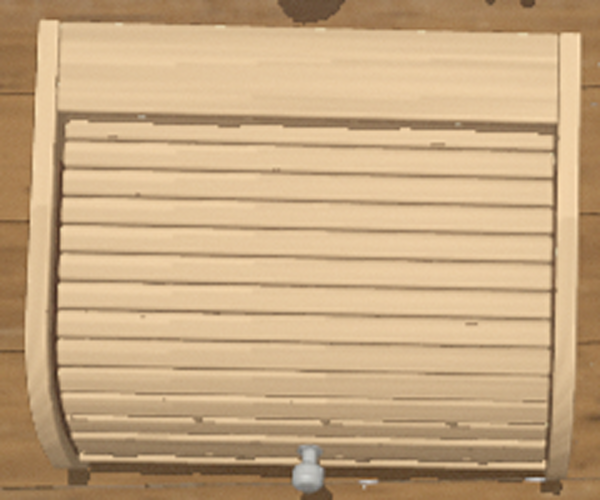

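The crop shows the knob head at about (243,292) in the top picture, and the plane's corners are clear. Now I'll compute the poses.

Run:
```python
from h import *
a=cam('top');b=cam('scene')
print('knob',onz(a,(243.2,292),65), tri(a,(243.2,291.5),b,(249.5,263)))
for p in [(65,113),(555,122)]: print('casing',onz(a,(p[0]/2.5+120,p[1]/2.5+100),132))
for p in [(41,20),(580,33)]: print('rear',onz(a,(p[0]/2.5+120,p[1]/2.5+100),133))
for p in [(43,358),(140,412),(262,42),(352,105)]: print('plane',[onz(a,(p[0]/5+436,p[1]/5+160),z)[:2].round(1) for z in (0,20)])
for p in [(32,238),(100,318),(393,180)]: print('planeS',[onz(b,(p[0]/5+436,p[1]/5+265),z)[:2].round(1) for z in (0,20)])
s=monitor.read_state(); print(totool(np.array([430.5,131.5,150])-s['eef_pos']))
```

```text
knob [430.71000561 134.57251941  65.        ] (array([432.71033753, 133.21690279,  63.12897433]), np.float64(3.778414768819297))
casing [695.22057946 298.48699497 132.        ]
casing [684.50617456 -51.59106778 132.        ]
rear [762.9105779  315.75398938 133.        ]
rear [749.26862013 -70.85929109 133.        ]
plane [array([ 544.2, -262.4]), array([ 542.5, -257.7])]
plane [array([ 521.9, -300.8]), array([ 520.5, -295.5])]
plane [array([ 671.6, -355.9]), array([ 667.7, -349.7])]
plane [array([ 645.3, -391.6]), array([ 641.8, -384.8])]
planeS [array([ 542.5, -263.9]), array([ 527.7, -264.2])]
planeS [array([ 517.4, -299.7]), array([ 503.3, -299. ])]
planeS [array([ 640.3, -392.6]), array([ 623. , -389.6])]
[-29.34158256   6.33755096 -36.99084294]
```

```bash
python3 -m jog '[{"grip":9.4,"dx":-9,"dy":1,"dz":-12,"spin":-8},{"grip":9.4,"dx":-18,"dy":3,"dz":-24,"spin":-16},{"grip":9.4,"dx":-29.3,"dy":5.5,"dz":-37,"spin":-16},{"grip":9.4,"dx":-29.3,"dy":5.5,"dz":-37,"spin":-16},{"grip":9.4,"dx":-29.3,"dy":5.5,"dz":-37,"spin":-16},{"grip":9.4,"dx":-29.3,"dy":5.5,"dz":-37,"spin":-16},{"grip":9.4,"dx":-29.3,"dy":5.5,"dz":-37,"spin":-16},{"grip":9.4,"dx":-29.3,"dy":5.5,"dz":-37,"spin":-16},{"grip":9.4,"dx":-29.3,"dy":5.5,"dz":-37,"spin":-16},{"grip":9.4,"dx":-29.3,"dy":5.5,"dz":-37,"spin":-16},{"grip":9.4,"dx":-29.3,"dy":5.5,"dz":-37,"spin":-16},{"grip":9.4,"dx":-29.3,"dy":5.5,"dz":-37,"spin":-16}]' 40
python3 - <<'E'
from h import *
c=cam('wrist','w1.png')
s=monitor.read_state(); print(s['eef_pos'],s['joints'])
print(Ro.from_euler('xyz',s['eef_rot']).as_matrix().round(3))
o,d=ray(c,(320,240)); print(o,d); print(proj(c,[[431,133,65],s['eef_pos']]))
E
```

```text
clock: 1.8
eef_pos: [430.5, 132.6, 158.6]
eef_rot: [-1.571, -0.0, 1.542]
wrist_force: [-0.1, -0.3, 1.2]
finger_gap: 93.7
[430.53374925 132.50744465 158.58713732] [ 2.17236650e-01  1.35354712e-01  1.85666623e+00 -3.04120647e-06
  1.14929872e+00 -1.32407365e+00]
[[ 0.029  0.    -1.   ]
 [ 1.     0.     0.029]
 [ 0.    -1.    -0.   ]]
[347.25850527 135.27400175 329.53662235] [ 0.27700475 -0.00543842 -0.96085316]
[[319.22572661 249.90312168]
 [318.31308253 306.5076674 ]]
```

View pics/w1.png

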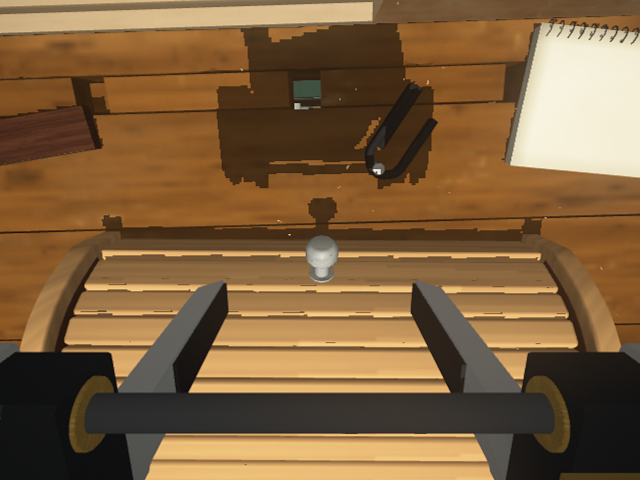

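The wrist view shows the knob head at (321,250), where the estimate predicted it, so I'll descend and pinch it.

```bash
python3 -m jog '[{"grip":5,"dx":0.1,"dy":3},{"grip":4,"dx":0.1,"dy":6},{"grip":4,"dx":0.1,"dy":9},{"grip":4,"dx":0.1,"dy":10},{"grip":3.5,"dx":0.1,"dy":10},{"grip":2,"dx":0.1,"dy":10},{"grip":1.5,"dx":0.1,"dy":10},{"grip":1.5,"dx":0.1,"dy":10},{"grip":1.5,"dx":0.1,"dy":10}]' 40
```

```text
validation failed for argument at $[0]...
```

```bash
python3 -m jog '[{"grip":5,"dx":0.1,"dy":3,"dz":0,"spin":0},{"grip":4,"dx":0.1,"dy":6,"dz":0,"spin":0},{"grip":4,"dx":0.1,"dy":9,"dz":0,"spin":0},{"grip":4,"dx":0.1,"dy":10,"dz":0,"spin":0},{"grip":3.5,"dx":0.1,"dy":10,"dz":0,"spin":0},{"grip":2,"dx":0.1,"dy":10,"dz":0,"spin":0},{"grip":1.5,"dx":0.1,"dy":10,"dz":0,"spin":0},{"grip":1.5,"dx":0.1,"dy":10,"dz":0,"spin":0},{"grip":1.5,"dx":0.1,"dy":10,"dz":0,"spin":0}]' 40
```

```text
clock: 2.98
eef_pos: [430.9, 133.1, 58.8]
eef_rot: [-1.571, -0.0, 1.54]
wrist_force: [-1.5, 0.4, 3.2]
finger_gap: 22.1
```

```bash
python3 -m jog '[{"grip":1.5,"dx":0,"dy":-0.65,"dz":-0.3,"spin":0},{"grip":1.5,"dx":0,"dy":-1.35,"dz":-0.65,"spin":0},{"grip":1.5,"dx":0,"dy":-2.0,"dz":-1.05,"spin":0},{"grip":1.5,"dx":0,"dy":-2.6,"dz":-1.5,"spin":0},{"grip":1.5,"dx":0,"dy":-3.25,"dz":-1.95,"spin":0},{"grip":1.5,"dx":0,"dy":-3.88,"dz":-2.5,"spin":0},{"grip":1.5,"dx":0,"dy":-4.45,"dz":-3.1,"spin":0},{"grip":1.5,"dx":0,"dy":-5.0,"dz":-3.7,"spin":0},{"grip":1.5,"dx":0,"dy":-5.5,"dz":-4.35,"spin":0},{"grip":1.5,"dx":0,"dy":-5.95,"dz":-5.05,"spin":0},{"grip":1.5,"dx":0,"dy":-6.35,"dz":-5.75,"spin":0},{"grip":1.5,"dx":0,"dy":-6.7,"dz":-6.5,"spin":0}]' 45
python3 -m jog '[{"grip":1.5,"dx":0,"dy":-0.3,"dz":-0.75,"spin":0},{"grip":1.5,"dx":0,"dy":-0.53,"dz":-1.5,"spin":0},{"grip":1.5,"dx":0,"dy":-0.73,"dz":-2.3,"spin":0},{"grip":1.5,"dx":0,"dy":-0.85,"dz":-3.1,"spin":0},{"grip":1.5,"dx":0,"dy":-1.0,"dz":-4.5,"spin":0},{"grip":1.5,"dx":0,"dy":-1.05,"dz":-5.9,"spin":0},{"grip":1.5,"dx":0,"dy":-1.05,"dz":-7.3,"spin":0},{"grip":1.5,"dx":0,"dy":-1.05,"dz":-8.7,"spin":0},{"grip":1.5,"dx":0,"dy":-1.05,"dz":-10,"spin":0}]'
```

```text
clock: 4.47
eef_pos: [496.0, 130.8, 125.8]
eef_rot: [-1.57, 0.0, 1.54]
wrist_force: [-3.2, -0.6, -1.4]
finger_gap: 21.8
clock: 5.6
eef_pos: [597.1, 127.9, 136.8]
eef_rot: [-1.573, -0.0, 1.54]
wrist_force: [-4.0, 0.3, 7.9]
finger_gap: 22.3
```

```bash
python3 -m jog '[{"grip":1.5,"dx":0,"dy":0.05,"dz":-1.3,"spin":0},{"grip":1.5,"dx":0,"dy":0.05,"dz":-2.6,"spin":0},{"grip":1.5,"dx":0,"dy":0.05,"dz":-3.9,"spin":0},{"grip":1.5,"dx":0,"dy":0.05,"dz":-5.2,"spin":0},{"grip":1.5,"dx":0,"dy":0.05,"dz":-6.2,"spin":0},{"grip":1.5,"dx":0,"dy":0.05,"dz":-6.7,"spin":0},{"grip":1.5,"dx":0,"dy":0.05,"dz":-6.9,"spin":0},{"grip":1.5,"dx":0,"dy":0.05,"dz":-6.9,"spin":0}]'
python3 - <<'E'
from h import *
c=cam('top'); cv2.imwrite('pics/t2.png',c['color'][90:310,110:370,::-1].repeat(2,0).repeat(2,1))
E
```

```text
clock: 6.6
eef_pos: [666.0, 125.7, 136.5]
eef_rot: [-1.574, -0.0, 1.54]
wrist_force: [0.3, 0.1, 5.6]
finger_gap: 21.8
```

View pics/t2.png

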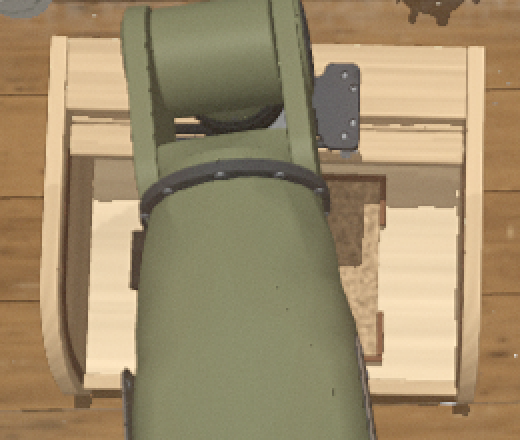

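The shutter is at the stop and the plane bay is on the right (robot −y) side. I'll release, lift and go above the plane.

```bash
python3 -m jog '[{"grip":1.5,"dx":0,"dy":0,"dz":-0.3,"spin":0},{"grip":1.5,"dx":0,"dy":0,"dz":-0.3,"spin":0},{"grip":4.5,"dx":0,"dy":0,"dz":-0.1,"spin":0},{"grip":4.5,"dx":0,"dy":0,"dz":0,"spin":0},{"grip":4.5,"dx":0,"dy":-4,"dz":0,"spin":0},{"grip":4.5,"dx":0,"dy":-8,"dz":0,"spin":0},{"grip":7,"dx":-4,"dy":-9,"dz":0.5,"spin":5},{"grip":7,"dx":-10,"dy":-9,"dz":1,"spin":15},{"grip":9,"dx":-16,"dy":-9,"dz":2,"spin":25},{"grip":9,"dx":-22,"dy":-9,"dz":3,"spin":34.5},{"grip":9,"dx":-28,"dy":-9,"dz":4,"spin":34.5},{"grip":9,"dx":-34,"dy":-8,"dz":5,"spin":34.5},{"grip":9,"dx":-40,"dy":-6,"dz":5.8,"spin":34.5},{"grip":9,"dx":-45.3,"dy":-4,"dz":5.8,"spin":34.5},{"grip":9,"dx":-45.3,"dy":-4,"dz":5.8,"spin":34.5},{"grip":9,"dx":-45.3,"dy":-4,"dz":5.8,"spin":34.5},{"grip":9,"dx":-45.3,"dy":-4,"dz":5.8,"spin":34.5}]' 50
python3 - <<'E'
from h import *
t=cam('top'); c=cam('wrist')
s=monitor.read_state(); print(s['eef_pos'],s['eef_rot'],s['joints'])
A=cv2.resize(t['color'][90:310,110:370],(520,440)); B=c['color'][:,:]
cv2.imwrite('pics/a3.png',A[:,:,::-1]); cv2.imwrite('pics/w3.png',B[:,:,::-1])
C=np.vstack([cv2.resize(A,(331,280)),]) 
im=np.zeros((480,800,3),np.uint8); im[:,:480]=c['color'][:,80:560]; im[:271,480:]=cv2.resize(A,(320,271))
cv2.imwrite('pics/v3.png',im[:,:,::-1])
e=np.radians(-36.3);l=np.array([np.cos(e),np.sin(e),0]);w=np.array([-l[1],l[0],0]);o=np.array([594.4,-324.7,0])
for z,pts in ((0,[(80.5,24.5),(80.5,-24.5),(-80.5,24.5),(-80.5,-24.5)]),(20,[(80.5,24),(80.5,-24),(-80.5,24),(-80.5,-24)])):
  print(z,proj(c,[o+l*p+w*q+[0,0,z] for p,q in pts]).round(1).tolist())
E
```

```text
clock: 8.78
eef_pos: [593.5, -324.1, 176.3]
eef_rot: [-1.572, -0.0, 0.94]
wrist_force: [0.2, -0.5, 0.2]
finger_gap: 89.8
[ 593.38472307 -324.20500225  176.21458142] [-1.57184137e+00 -6.96216517e-05  9.39591782e-01] [-5.54198700e-01  6.14192831e-01  1.15668260e+00 -1.12055742e-05
  1.36966992e+00 -1.49378821e+00]
0 [[343.9, 302.4], [294.7, 302.3], [347.7, 134.4], [291.8, 134.2]]
20 [[344.7, 311.6], [293.9, 311.5], [348.9, 134.7], [290.8, 134.5]]
```

View pics/v3.png

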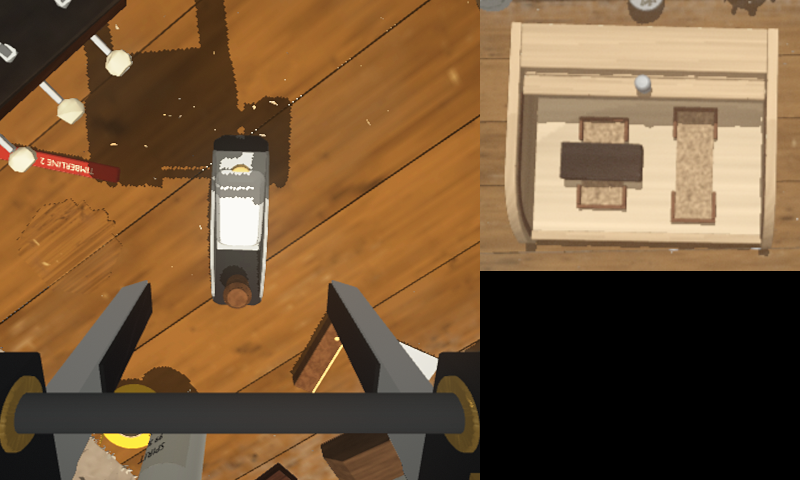

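The wrist view shows the plane within about 1–2 px of prediction (ends at rows 137 and 303). In the store, the empty plane bay is on the right and the stone box lies crosswise in its own bay, to be left alone. Descending to grip.

```bash
python3 -m jog '[{"grip":9,"dx":0,"dy":4,"dz":-0.2,"spin":0},{"grip":9,"dx":0,"dy":8,"dz":-0.2,"spin":0},{"grip":9,"dx":0,"dy":12,"dz":-0.2,"spin":0},{"grip":9,"dx":0,"dy":15,"dz":-0.2,"spin":0},{"grip":7,"dx":0,"dy":16.4,"dz":-0.2,"spin":0},{"grip":6,"dx":0,"dy":16.4,"dz":-0.2,"spin":0},{"grip":5,"dx":0,"dy":16.4,"dz":-0.2,"spin":0},{"grip":4,"dx":0,"dy":16.4,"dz":-0.2,"spin":0},{"grip":4,"dx":0,"dy":16.4,"dz":-0.2,"spin":0},{"grip":4,"dx":0,"dy":16.4,"dz":-0.2,"spin":0},{"grip":4,"dx":0,"dy":16.4,"dz":-0.2,"spin":0}]' 45
python3 - <<'E'
from h import *
t=cam('top')
# bay corners from a3 crop: show finer
A=cv2.resize(t['color'][120:300,240:350],None,fx=4,fy=3.3,interpolation=cv2.INTER_CUBIC)
A=cv2.resize(t['color'][150:290,250:350],None,fx=4,fy=4,interpolation=cv2.INTER_CUBIC)
cv2.imwrite('pics/bay.png',A[:,:,::-1])
E
```

```text
clock: 10.25
eef_pos: [595.0, -326.5, 12.6]
eef_rot: [-1.572, -0.0, 0.938]
wrist_force: [-0.0, 0.9, 6.6]
finger_gap: 48.6
```

View pics/bay.png

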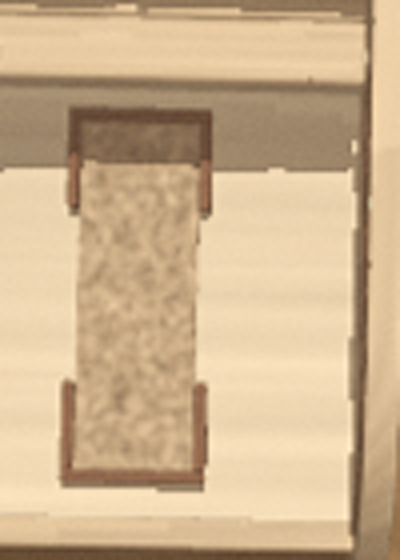

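```bash
python3 -m jog '[{"grip":4,"dx":0,"dy":-2,"dz":0,"spin":0},{"grip":4,"dx":0,"dy":-6,"dz":0,"spin":0},{"grip":4,"dx":0,"dy":-11,"dz":0,"spin":0},{"grip":4,"dx":0,"dy":-16,"dz":0,"spin":0},{"grip":4,"dx":0,"dy":-18,"dz":0,"spin":0},{"grip":4,"dx":0,"dy":-18,"dz":0,"spin":0}]'
python3 - <<'E'
from h import *
c=cam('wrist'); s=monitor.read_state(); print(s['eef_pos'],s['wrist_force'],s['finger_gap'])
R=Ro.from_euler('xyz',s['eef_rot']).as_matrix(); T=s['eef_pos']
zs=T[2]-12.6
for z in (0,20,40):
  P=[np.r_[(T+R@[q,0,p])[:2],zs+z] for p in (80.5,66,-34,-80.5) for q in (24,-24)]
  print(z,proj(c,P).round(0).tolist())
a=cam('top')
q=lambda x,y:(250+x/4-.4,150+y/4-.4)
for p in [(70,108),(212,110),(204,486),(62,484)]: print(onz(a,q(*p),39).round(1))
for p in [(83,122),(199,124),(194,470),(76,468)]: print('cork',onz(a,q(*p),30).round(1))
cv2.imwrite('pics/w4.png',c['color'][:,100:540,::-1])
E
```

```text
clock: 11.05
eef_pos: [594.7, -326.6, 193.6]
eef_rot: [-1.574, -0.0, 0.938]
wrist_force: [-0.3, -0.6, -6.6]
finger_gap: 48.3
[ 594.2181053  -326.33584435  191.51149951] [-1.07967743 -0.47692189 -6.48069927] 48.12658700188964
0 [[371.0, 135.0], [269.0, 135.0], [370.0, 166.0], [270.0, 166.0], [363.0, 350.0], [276.0, 350.0], [360.0, 419.0], [279.0, 419.0]]
20 [[377.0, 135.0], [262.0, 135.0], [376.0, 171.0], [264.0, 171.0], [367.0, 372.0], [272.0, 372.0], [364.0, 446.0], [275.0, 446.0]]
40 [[385.0, 136.0], [255.0, 136.0], [383.0, 176.0], [257.0, 176.0], [373.0, 399.0], [267.0, 399.0], [369.0, 479.0], [271.0, 479.0]]
[653.3  89.7  39. ]
[651.4  20.8  39. ]
[468.7  27.2  39. ]
[470.7  95.3  39. ]
cork [647.9  84.1  30. ]
cork [646.2  27.3  30. ]
cork [476.7  32.1  30. ]
cork [478.6  89.1  30. ]
```

View pics/w4.png

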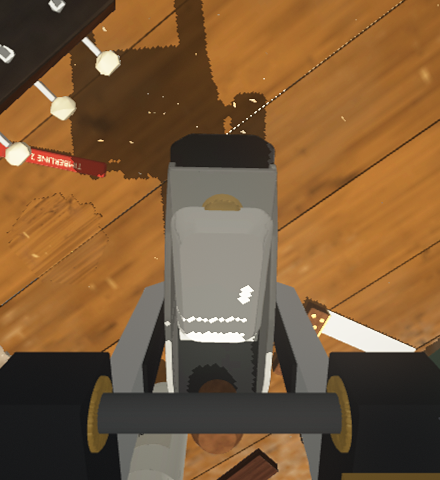

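The toe sits at row 134 against 135 predicted, so the plane is centred in the grip. The bay centre is about (561.5, 57.7) with yaw −1.8°. Carrying the plane over.

```bash
python3 -m jog '[{"grip":4,"dx":2,"dy":-1,"dz":1.8,"spin":0},{"grip":4,"dx":5,"dy":-1.5,"dz":4.5,"spin":-4},{"grip":4,"dx":9,"dy":-1.5,"dz":8,"spin":-10},{"grip":4,"dx":13,"dy":-1.5,"dz":11.5,"spin":-16},{"grip":4,"dx":17,"dy":-1.5,"dz":15,"spin":-22},{"grip":4,"dx":21,"dy":-1.5,"dz":18.5,"spin":-28},{"grip":4,"dx":25,"dy":-1,"dz":22,"spin":-33},{"grip":4,"dx":28,"dy":0,"dz":24.5,"spin":-34.5},{"grip":4,"dx":29,"dy":0.5,"dz":25.4,"spin":-34.5},{"grip":4,"dx":29,"dy":1,"dz":25.4,"spin":-34.5},{"grip":4,"dx":29,"dy":1,"dz":25.4,"spin":-34.5},{"grip":4,"dx":29,"dy":1,"dz":25.4,"spin":-34.5}]' 50
python3 - <<'E'
from h import *
c=cam('wrist'); s=monitor.read_state(); print(s['eef_pos'],s['eef_rot'],s['finger_gap'])
for O in ([561.5,57.7],):
  e=-.031;l=np.array([np.cos(e),np.sin(e),0]);w=np.array([-l[1],l[0],0]);o=np.r_[O,39]
  print(proj(c,[o+l*p+w*q for p in (-91,-49) for q in (35,-35)]+[o+l*-42+w*q for q in (35,-35)]).round(1).tolist())
cv2.imwrite('pics/w5.png',c['color'][:400,100:600,::-1])
E
```

```text
clock: 12.65
eef_pos: [561.3, 56.6, 181.5]
eef_rot: [-1.571, 0.0, 1.539]
wrist_force: [0.9, 0.2, -5.9]
finger_gap: 47.9
[561.32588049  56.77315695 181.63693197] [-1.57113256e+00  8.53304446e-05  1.53898933e+00] 47.938530453857595
[[364.7, 119.8], [275.3, 119.9], [363.0, 174.0], [277.1, 174.0], [362.8, 182.6], [277.3, 182.7]]
```

View pics/w5.png

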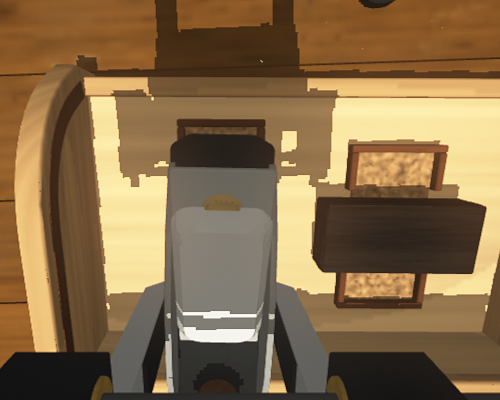

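Near fence corners show at (277,120) and (366,120) against predicted (275,120) and (365,120), about 1 mm off in y. Shifting +1 mm and lowering.

```bash
python3 -m jog '[{"grip":4,"dx":0.1,"dy":4,"dz":0,"spin":0},{"grip":4,"dx":0.1,"dy":8,"dz":0,"spin":0},{"grip":4,"dx":0.1,"dy":11,"dz":0,"spin":0},{"grip":4,"dx":0.1,"dy":12,"dz":0,"spin":0},{"grip":4,"dx":0.1,"dy":12.5,"dz":0,"spin":0},{"grip":4,"dx":0.1,"dy":12.9,"dz":0,"spin":0},{"grip":4,"dx":0.1,"dy":13.2,"dz":0,"spin":0},{"grip":4,"dx":0.1,"dy":13.4,"dz":0,"spin":0},{"grip":4,"dx":0.1,"dy":13.4,"dz":0,"spin":0}]'
```

```text
clock: 13.82
eef_pos: [561.2, 58.7, 47.5]
eef_rot: [-1.571, -0.0, 1.54]
wrist_force: [0.2, 0.2, -5.4]
finger_gap: 48.3
```

```bash
python3 -m jog '[{"grip":4,"dx":0,"dy":0.15,"dz":0,"spin":0},{"grip":4,"dx":0,"dy":0.3,"dz":0,"spin":0},{"grip":4,"dx":0,"dy":0.4,"dz":0,"spin":0},{"grip":4,"dx":0,"dy":0.45,"dz":0,"spin":0},{"grip":4,"dx":0,"dy":0.45,"dz":0,"spin":0}]'
```

```text
clock: 14.45
eef_pos: [561.1, 58.7, 42.9]
eef_rot: [-1.571, -0.0, 1.54]
wrist_force: [-0.6, 0.5, -5.5]
finger_gap: 48.1
```

```bash
python3 -m jog '[{"grip":4,"dx":0,"dy":0.05,"dz":0,"spin":0},{"grip":4,"dx":0,"dy":0.1,"dz":0,"spin":0},{"grip":4,"dx":0,"dy":0.12,"dz":0,"spin":0},{"grip":4,"dx":0,"dy":0.12,"dz":0,"spin":0}]'
```

```text
clock: 14.95
eef_pos: [561.2, 58.6, 42.5]
eef_rot: [-1.571, -0.0, 1.54]
wrist_force: [-5.5, 0.1, 5.3]
finger_gap: 48.2
```

The plane rests on the cork (force changed sign, and the height is as expected). Releasing, rising and going above the knob, with a look back into the store.

```bash
python3 -m jog '[{"grip":5.2,"dx":0,"dy":0,"dz":0,"spin":0},{"grip":6,"dx":0,"dy":0,"dz":0,"spin":0},{"grip":6.4,"dx":0,"dy":0,"dz":0,"spin":0},{"grip":6.4,"dx":0,"dy":0,"dz":0,"spin":0},{"grip":6.4,"dx":0,"dy":-2,"dz":0,"spin":0},{"grip":6.4,"dx":0,"dy":-6,"dz":0,"spin":0},{"grip":6.4,"dx":0,"dy":-11,"dz":0,"spin":0},{"grip":6.4,"dx":0,"dy":-16,"dz":0,"spin":0},{"grip":6,"dx":0,"dy":-18,"dz":0,"spin":0},{"grip":5,"dx":3,"dy":-18,"dz":-4,"spin":0},{"grip":4.5,"dx":7,"dy":-18,"dz":-10.3,"spin":0},{"grip":4.5,"dx":7,"dy":-18,"dz":-10.3,"spin":0},{"grip":4.5,"dx":7,"dy":-18,"dz":-10.3,"spin":0}]'
python3 - <<'E'
from h import *
c=cam('wrist'); s=monitor.read_state(); print(s['eef_pos'],s['eef_rot'],s['finger_gap'])
print(proj(c,[[666,125.8,142.5]]))
cv2.imwrite('pics/w6.png',c['color'][:,:,::-1])
E
```

```text
clock: 16.58
eef_pos: [666.4, 125.9, 220.7]
eef_rot: [-1.57, 0.0, 1.541]
wrist_force: [0.3, 0.8, 0.3]
finger_gap: 45.1
[665.99111164 125.40264113 221.30405289] [-1.57016276e+00  2.00088200e-04  1.54042633e+00] 44.8114637880762
[[318.58545451 255.60260763]]
```

View pics/w6.png

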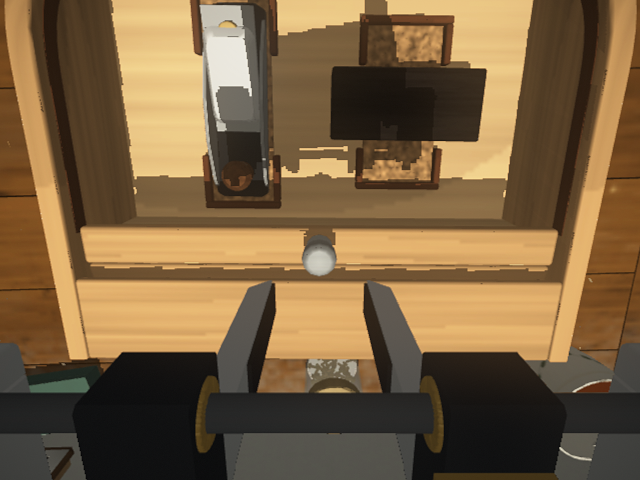

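The plane lies between its fences, and the knob is at (319,257) against (319,256) predicted. Descending to pinch the knob and close the shutter.

```bash
python3 -m jog '[{"grip":4.5,"dx":0,"dy":3,"dz":0,"spin":0},{"grip":4.5,"dx":0,"dy":6,"dz":0,"spin":0},{"grip":4.5,"dx":0,"dy":8,"dz":0,"spin":0},{"grip":3.5,"dx":0,"dy":8.5,"dz":0,"spin":0},{"grip":2,"dx":0,"dy":8.5,"dz":0,"spin":0},{"grip":1.5,"dx":0,"dy":8.5,"dz":0,"spin":0},{"grip":1.5,"dx":0,"dy":8.5,"dz":0,"spin":0},{"grip":1.5,"dx":0,"dy":8.5,"dz":0,"spin":0}]' 45
python3 -m jog '[{"grip":1.5,"dx":0,"dy":0,"dz":0.8,"spin":0},{"grip":1.5,"dx":0,"dy":0,"dz":2,"spin":0},{"grip":1.5,"dx":0,"dy":0,"dz":3.4,"spin":0},{"grip":1.5,"dx":0,"dy":0,"dz":4.8,"spin":0},{"grip":1.5,"dx":0,"dy":0,"dz":6.2,"spin":0},{"grip":1.5,"dx":0,"dy":0,"dz":7.6,"spin":0},{"grip":1.5,"dx":0,"dy":0,"dz":9,"spin":0},{"grip":1.5,"dx":0,"dy":0,"dz":10.2,"spin":0},{"grip":1.5,"dx":0,"dy":0,"dz":11,"spin":0},{"grip":1.5,"dx":0,"dy":0,"dz":11,"spin":0}]'
```

```text
clock: 17.62
eef_pos: [666.7, 125.5, 137.9]
eef_rot: [-1.573, -0.0, 1.54]
wrist_force: [-0.7, -0.8, 6.0]
finger_gap: 21.4
clock: 18.88
eef_pos: [556.6, 129.0, 138.1]
eef_rot: [-1.573, -0.0, 1.54]
wrist_force: [-1.7, 1.0, 8.2]
finger_gap: 22.2
```

```bash
python3 -m jog '[{"grip":1.5,"dx":0,"dy":0.1,"dz":0.7,"spin":0},{"grip":1.5,"dx":0,"dy":0.15,"dz":1.4,"spin":0},{"grip":1.5,"dx":0,"dy":0.2,"dz":2.1,"spin":0},{"grip":1.5,"dx":0,"dy":0.3,"dz":2.8,"spin":0},{"grip":1.5,"dx":0,"dy":0.43,"dz":3.6,"spin":0},{"grip":1.5,"dx":0,"dy":0.62,"dz":4.4,"spin":0},{"grip":1.5,"dx":0,"dy":0.85,"dz":5.2,"spin":0},{"grip":1.5,"dx":0,"dy":1.15,"dz":5.95,"spin":0},{"grip":1.5,"dx":0,"dy":1.5,"dz":6.65,"spin":0},{"grip":1.5,"dx":0,"dy":1.9,"dz":7.4,"spin":0},{"grip":1.5,"dx":0,"dy":2.35,"dz":8.1,"spin":0},{"grip":1.5,"dx":0,"dy":2.85,"dz":8.75,"spin":0},{"grip":1.5,"dx":0,"dy":3.4,"dz":9.4,"spin":0},{"grip":1.5,"dx":0,"dy":3.97,"dz":9.95,"spin":0},{"grip":1.5,"dx":0,"dy":4.6,"dz":10.5,"spin":0},{"grip":1.5,"dx":0,"dy":5.25,"dz":10.95,"spin":0},{"grip":1.5,"dx":0,"dy":5.9,"dz":11.4,"spin":0},{"grip":1.5,"dx":0,"dy":6.5,"dz":11.8,"spin":0},{"grip":1.5,"dx":0,"dy":7.2,"dz":12.2,"spin":0},{"grip":1.5,"dx":0,"dy":7.9,"dz":12.55,"spin":0}]'
python3 -m jog '[{"grip":1.5,"dx":0,"dy":0,"dz":0,"spin":0},{"grip":1.5,"dx":0,"dy":0.1,"dz":0.05,"spin":0},{"grip":1.5,"dx":0,"dy":0.2,"dz":0.1,"spin":0},{"grip":1.5,"dx":0,"dy":0.2,"dz":0.1,"spin":0}]'
```

```text
clock: 21.38
eef_pos: [431.0, 133.0, 58.2]
eef_rot: [-1.572, -0.001, 1.54]
wrist_force: [2.3, 0.2, 8.7]
finger_gap: 22.3
clock: 21.88
eef_pos: [430.3, 133.0, 56.7]
eef_rot: [-1.572, -0.001, 1.54]
wrist_force: [-4.5, 1.3, 13.3]
finger_gap: 22.1
```

```bash
python3 -m jog '[{"grip":3,"dx":0,"dy":0,"dz":0,"spin":0},{"grip":5,"dx":0,"dy":0,"dz":0,"spin":0},{"grip":5,"dx":0,"dy":0,"dz":0,"spin":0},{"grip":5,"dx":0,"dy":-2,"dz":0.2,"spin":0},{"grip":5,"dx":0,"dy":-6,"dz":0.5,"spin":0},{"grip":5,"dx":0,"dy":-11,"dz":1,"spin":0},{"grip":5,"dx":0,"dy":-16,"dz":2,"spin":0},{"grip":5,"dx":6,"dy":-18,"dz":4,"spin":0},{"grip":5,"dx":12,"dy":-18,"dz":6,"spin":0},{"grip":5,"dx":18,"dy":-18,"dz":8,"spin":0},{"grip":5,"dx":24,"dy":-18,"dz":10,"spin":0},{"grip":5,"dx":30,"dy":-18,"dz":12,"spin":0},{"grip":5,"dx":30,"dy":-18,"dz":12,"spin":0},{"grip":5,"dx":30,"dy":-18,"dz":12,"spin":0}]'
python3 - <<'E'
from h import *
a=cam('top','t7.png'); b=cam('scene'); print(proj(a,[[431,133.5,65]]),proj(b,[[431,133.5,65]]))
k=lambda c,x,y:cv2.resize(c['color'][y:y+300,x:x+400],(400,300))
cv2.imwrite('pics/v7.png',np.hstack([k(a,110,80),k(b,170,120)])[:,:,::-1])
E
```

```text
clock: 23.62
eef_pos: [319.0, 435.9, 235.3]
eef_rot: [-1.57, 0.001, 1.541]
wrist_force: [-0.5, -0.7, 0.2]
finger_gap: 50.0
[[243.77421391 291.83452816]] [[247.90173974 262.9798536 ]]
```

View pics/v7.png

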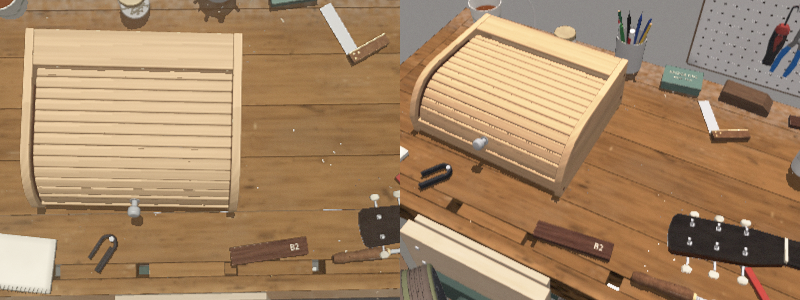

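The shutter looks shut, with the knob back at its starting pixel (about (244,290)). I'll check that against the first picture and hand in.

Run:
```python
from h import *
a=cv2.imread('pics/top0.png');b=cv2.imread('pics/t7.png')
d=cv2.absdiff(a,b).max(2)
print('rail/knob region',d[270:305,140:345].mean(), (d[270:305,140:345]>40).sum(), 'offcut',(d[315:350,335:425]>40).sum(),'plane',(d[165:245,440:512]>40).sum())
ticket.sign_off()
```

```text
rail/knob region 7.9661324041811845 181 offcut 0 plane 1895
the job is handed in; nothing more can be done
```

The block plane is in its bay in the roll-top store and the shutter is rolled shut again. I handed the job in at about 24 s of the 72 s allowed.

- **Opening:** I pinched the knob and rolled the shutter back the full 235 mm to its stop.
- **Plane:** I gripped it across the middle and lowered it into its bay on the robot's right. I released it only once it rested on the cork, when the force reading changed sign at the expected height. The wrist picture afterwards showed it between its fences.
- **Closing:** I rolled the shutter down until the gripper was back within about 2 mm of the height where it first took the knob, with about 13 N of resistance on the sill. The last top and scene pictures show it shut, with the knob back where it started.
- **Everything else:** The rosewood offcut is unchanged in the before-and-after pictures. The oil-stone box was lying crosswise in its bay when I opened the store, and I did not touch it.

**Unresolved checks:**
- Around the rail and knob, 181 pixels differ between the first and last top pictures. This could be shadow or a very small change in the shutter's position; I did not look into it further.
- My measurements of the bay's sideways position disagreed by about 3 mm, so I used a value in between. The plane went in without touching the fences.

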